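Stand up the sample stand on the inspection bench

TASK

Two L-shaped aluminium stands lie on their backs with the foot sticking up. Tip the larger one about its corner, keeping that corner down on the bench, from its long back onto its short thick foot, so that it stands upright about where it was for the next carton to be propped against it. Leave the smaller stand and the tall white carton between them as they are.

Things in the scene. Friction and masses are not known exactly. Their poses are not given: they have to be found in the camera images.
- stand: Larger loose aluminium L, 0.3-0.45 kg, 45 mm wide. Back: plate 120 mm long, 10 thick; foot: 90 mm long from the outer corner, 20 thick. Origin: middle of the outer corner edge. x: from it along the back; z: along the foot; y: along the corner edge. Starts with the back flat on the bench, x level, pointing away from the robot within 17 degrees; foot up. Upright: x up, foot towards the robot.
- stand_com (a point): Centre of mass of the larger stand, in the open angle between its legs: 31 mm along the back (x) and 31 mm along the foot (z) from the outer corner, midway across the width. Once tipped past about 46 degrees the stand goes on over onto its foot by itself. Pinched lightly across its width near the free end of the back, it turns between the fingers.
- small_stand: Smaller loose stand of the same shape and metal, lying the same way: 35 mm wide, back 80 mm long and 8 mm thick, foot 60 mm long and 12 mm thick, 0.11 kg. Origin and axes as on the larger one. Leave it lying. One stand lies to the robot's left and the other to its right, 0.29 to 0.42 m apart.
- carton: Upright white folding carton with a brown and gold band, loose, 50 mm deep, 100 mm wide, 130 mm high, standing beyond and between the two stands. Origin: centre of its underside, z up. Leave it standing.
Mind the look-alikes: they are no part of the job. Leave any green look-alike of the stand alone.

How it is judged:
By the outcome, as a careful person would: the job done as asked, in the order asked, and still so for the second after the job is handed in, with the robot touching nothing.
It also fails if it takes over 38 s, if anything falls off the work surface, if the arm or the gripper's body presses on something with over 40 N, if the wrist force passes 120 N, or if a joint passes its speed limit or range.

ROBOT

A 7-joint arm with a two-finger parallel gripper is mounted at the origin on the work surface. World frame = base frame: x ahead of the robot, y to its left, z up, the work surface at z = 0. Lengths are in m, angles in rad, forces in N, time in s.
With the tool pointing down it reaches from about 0.4 to 0.875 m from the base axis. Payload 19.3 kg.
Tool frame: the origin (TCP) lies at the very end of the fingers, on their centre line; the grasp point (between the pads) lies 19 mm behind it; z points along the fingers, y is the line along which they close (so a half turn about z gives the same grasp; the last joint's range is limited). The gripper opens to 85 mm and grips with 20 to 120 N. Pads are 22 mm wide; open, the fingers measure 114 mm over their backs; the gripper's body (76 mm by 85 mm) begins 54 mm behind the grasp point. The pads swing forward as they close: fully open they stand 13 mm farther back than shut.
Start: joints at [1.205, 0.521, -0.036, 1.599, 0.021, 1.021, -0.113], TCP at [0.182, -0.598, 0.231] pointing down, gripper open.
Joint ranges: [-2.91, 2.91], [-0.3, 2.13], [-1.5, 1.42], [0.17, 2.43], [-1.26, 4.41], [0.16, 1.93], [-2.52, 2.52]. Speed limits (rad/s): [1.89, 1.89, 2.39, 2.39, 3.01, 3.01, 3.01].

INTERFACE

Orientations are given as [roll, pitch, yaw] about the fixed x, y, z axes, in that order (R = Rz(yaw) Ry(pitch) Rx(roll)).
In Python, from workcell import bot gives the robot as it stands. The module is installed in compiled form; this text tells all that it offers.
- The arm moves only by the tool apply_moves, never from a script. Its arguments are lists of equal length, an entry for each row: "claw": the finger opening in m, from 0 to 0.0854; "xyz": the shift along the tool's x, y, z in m, a list of three; "twist": the turn, a rotation vector about the tool's x, y, z in rad, a list of three. A call has 1 to 20 rows; each row shifts and turns the commanded pose from where the row before left it, along the tool's axes as they then stand; what a row does not reach is not made up. A row lasts 1/10 s, in which the tool goes at most 50 mm and 8.59 degrees, less where a joint would pass 70% of its speed; a pose out of reach is approached as far as the arm can. A call with a gripper value outside its range is refused whole. The fingers move at their own pace and stop on an object; "force" is the grip in N (left out, the last holds). Time passes only in rows, so rows that do not move let the fingers close. It gives the time, the measured TCP pose, the force, the opening and the grip force at its end, in the units of the state.
- bot.observe(): the state, without advancing time (a new reading comes with each control period).
- bot.grab_frame(name): name is "scene" or "top" or "wrist"; returns a dict with "img" (480x640x3 uint8, red, green, blue), "vfov" (degrees; the focal length in pixels is half the picture's height over the tangent of half this angle, whatever the lens; pixels are square), "cx", "cy" (the principal point, pixels), "view" (4x4, takes a point from world to camera coordinates). Camera axes: x right, y up, looking along -z (the intrinsics and any distortion apply to the point x, -y, -z); pixel columns grow to the right and rows downward; lengths in m; the calibration is good to about 2 mm. A picture is of the moment at which its call begins. There is no depth.
- bot.job_done(): hands the job in; it is judged then, once.
Trained networks look in the newest picture that a camera, given by its name, has taken for a name from the list of things; names that differ only in an ending like _2 or _b are one class to them, and where a whole thing is asked for, a point or a joint stands for the part that bears it (a point fixed in the world has none). Each returns a list of dicts, best first, with "score" (0 to 1); they miss things now and then, are a little off and sometimes report something else, mostly with a low value. They report only what shows in the picture. A call takes as long as a camera call. They do not tell look-alikes from the thing itself.
- bot.find_in(camera, query): "position" ([x, y, z] in m, in world coordinates, good to about 4 mm: the middle of the surface that is visible of it).
The state is a dict: "clock": time; "qpos": joint angles; "qd": joint speeds; "joint_efforts": joint torques, N m; "position": TCP position; "tool_rot": TCP orientation; "force": force on the tool from outside, world axes, zero at the start; "moment": the same for the moment, N m; "grip_width": finger opening in m; "finger_force": force on a finger pad.
Only numpy, scipy, OpenCV 4.12 (cv2) and the standard library are available. Lean on these libraries where they do the work, as an engineer would, in place of code of your own. Each camera call takes 0.05 s, during which the arm holds its last target. There are 200 camera calls.

## Working session

There is one attempt and no reset: what is moved stays moved. The work goes in short steps, Python scripts to look and compute and a tool call to move; the robot and the scene stay as the last step left them, time stands still between calls to the robot, and variables do not carry over. Pictures are saved under pics/ and viewed, at most 10 in all, crops included, and the job is handed in when it is done.

Besides the shell and the picture viewer there is one more tool, called after "Emit:" as name(argument=value, ...) on one line, values as JSON. apply_moves: Moves the arm, as the interface text tells. Its arguments: {"type":"object","properties":{"claw":{"type":"array"},"xyz":{"type":"array"},"twist":{"type":"array"},"force":{"type":"number"}},"required":["claw","xyz","twist"]}

```bash
mkdir -p pics; python3 - <<'E'
from workcell import bot
import cv2,numpy as np
for c in ["scene","top"]:
    f=bot.grab_frame(c); cv2.imwrite(f"pics/{c}0.png",f["img"][:,:,::-1])
    print(c,f["vfov"],f["cx"],f["cy"],np.round(f["view"],4).tolist())
    for q in ["stand","small_stand","carton"]:
        print(q,[(np.round(d["position"],3).tolist(),round(d["score"],2)) for d in bot.find_in(c,q)])
s=bot.observe();print(s["clock"],s["position"],s["tool_rot"],s["force"],s["grip_width"])
E
```

```text
scene 53.159649311481644 324.40298761013787 238.52348885778724 [[-0.1543, 0.9878, -0.0189, 0.1805], [-0.6678, -0.0902, 0.7389, 0.3132], [0.7282, 0.1266, 0.6735, -1.2846], [0.0, 0.0, 0.0, 1.0]]
stand [([0.705, -0.353, 0.011], 0.98), ([0.683, -0.01, 0.059], 0.79), ([0.573, -0.153, 0.009], 0.74), ([0.341, -0.016, 0.018], 0.74)]
small_stand [([0.579, 0.168, 0.01], 0.77)]
carton [([0.809, 0.012, 0.108], 0.86)]
top 46.96294626384037 324.6975189126283 237.43000478880748 [[-0.0102, -0.9997, 0.0226, -0.097], [0.9879, -0.0066, 0.1551, -0.5662], [-0.1549, 0.0239, 0.9876, -0.9368], [0.0, 0.0, 0.0, 1.0]]
stand [([0.641, -0.015, 0.01], 0.97), ([0.359, -0.028, 0.009], 0.88), ([0.603, -0.15, 0.013], 0.78), ([0.378, -0.212, 0.009], 0.75), ([0.711, -0.345, 0.012], 0.73)]
small_stand [([0.594, 0.17, 0.006], 0.93)]
carton [([0.766, 0.015, 0.129], 0.95)]
0.4 [ 0.18214856 -0.5978067   0.23122677] [-3.14143063e+00  1.15790559e-05  2.95788476e-01] [ 0.35119291  0.42766442 -0.98112349] 0.08548730647928598
```

View pics/scene0.png

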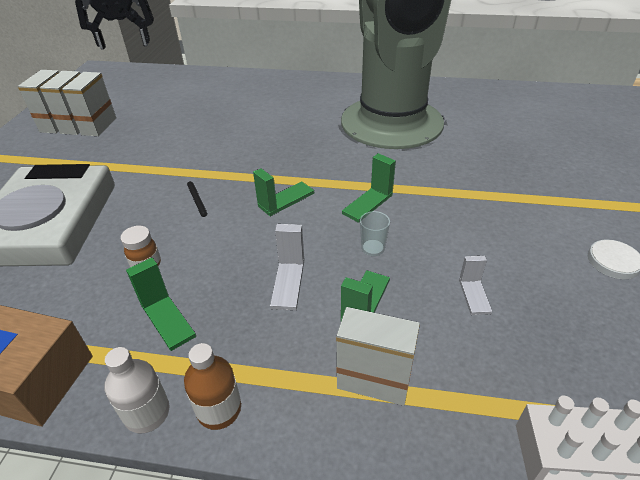

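View pics/top0.png

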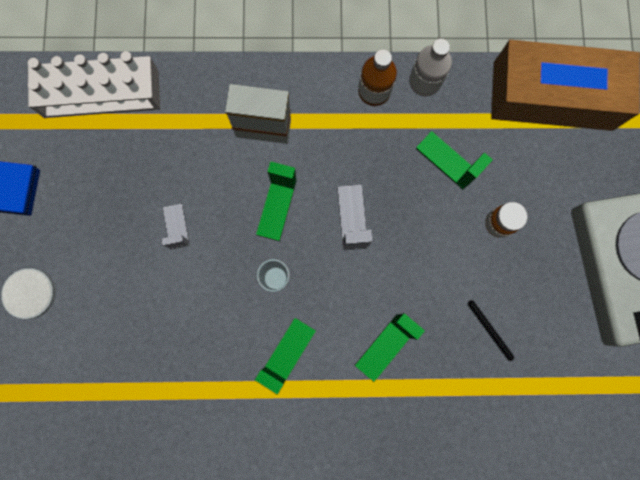

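Larger aluminium stand: top picture, free end near (350,186) and foot near (358,238). The small one is at (175,225), the carton at (258,108). The green ones are look-alikes. I'll zoom in to measure it.

```bash
python3 - <<'E'
import cv2
a=cv2.imread("pics/top0.png")[175:255,320:400]
b=cv2.imread("pics/scene0.png")[215:315,250:330]
import numpy as np
a=cv2.resize(a,(400,400),interpolation=cv2.INTER_CUBIC); b=cv2.resize(b,(400,500),interpolation=cv2.INTER_CUBIC)
a=cv2.copyMakeBorder(a,0,100,0,0,cv2.BORDER_CONSTANT)
cv2.imwrite("pics/z0.png",np.hstack([a,b]))
E
```

```text
(no output)
```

View pics/z0.png

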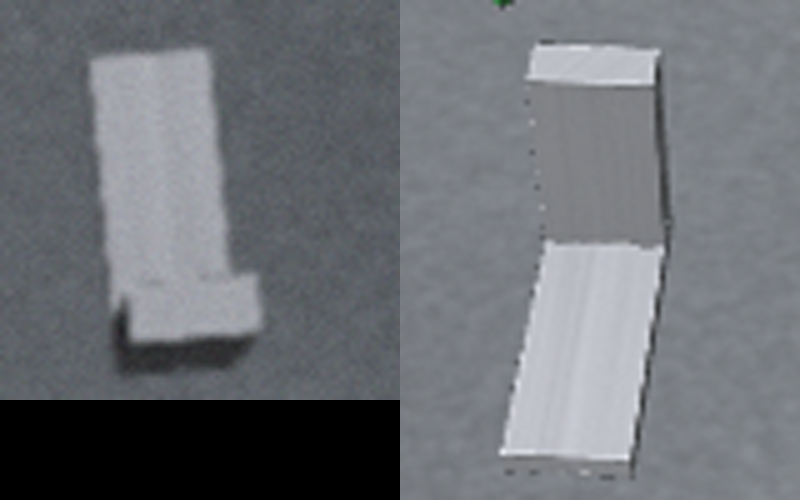

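```bash
cat > h.py <<'E'
import numpy as np
from scipy.optimize import least_squares
def proj(f,P):
    V=np.array(f["view"]);p=P@V[:3,:3].T+V[:3,3]
    F=240/np.tan(np.radians(f["vfov"])/2)
    return np.c_[f["cx"]+F*p[:,0]/-p[:,2], f["cy"]-F*p[:,1]/-p[:,2]]
E
python3 - <<'E'
from workcell import bot
from h import *
T=bot.grab_frame("top");S=bot.grab_frame("scene")
w=.0225
tp=[((.12,w,.01),(338,187)),((.12,-w,.01),(362,185)),((.02,w,.09),(345.4,232.6)),((.02,-w,.09),(371,229.6)),((0,w,.09),(346,243.4)),((0,-w,.09),(372.4,241))]
sp=[((0,-w,.09),(277,224)),((0,w,.09),(302,225)),((.02,-w,.09),(275.4,231)),((.02,w,.09),(301.2,232.2)),((.02,-w,.01),(279,263.4)),((.02,w,.01),(302.8,264.2)),((.12,-w,.01),(270,305.6)),((.12,w,.01),(296,306.8))]
def res(q,sets):
    c,s=np.cos(q[2]),np.sin(q[2]);R=np.array([[c,-s,0],[s,c,0],[0,0,1]])
    return np.concatenate([(proj(f,np.array([a for a,_ in L])@R.T+[q[0],q[1],0])-np.array([b for _,b in L])).ravel() for f,L in sets])
for sets in ([(T,tp)],[(S,sp)],[(T,tp),(S,sp)]):
    r=least_squares(res,[.54,-.15,0],args=(sets,));q=r.x
    print(np.round(q,4),np.abs(r.fun).max().round(1), "grasp",q[:2]+.108*np.array([np.cos(q[2]),np.sin(q[2])]))
E
```

```text
[ 0.549  -0.1594  0.0725] 0.6 grasp [ 0.65674612 -0.15153511]
[ 0.5516 -0.1567  0.0706] 0.5 grasp [ 0.65935072 -0.14909418]
[ 0.55   -0.158   0.0714] 1.2 grasp [ 0.65769845 -0.15029941]
```

Emit:
apply_moves(claw=[0.075, 0.075, 0.075, 0.075, 0.075, 0.075, 0.075, 0.075, 0.075, 0.075, 0.075, 0.075, 0.075, 0.075, 0.075, 0.075, 0.075, 0.075, 0.075, 0.075], xyz=[[0.029, -0.0145, 0.001], [0.029, -0.0145, 0.001], [0.029, -0.0145, 0.001], [0.029, -0.0145, 0.001], [0.029, -0.0145, 0.001], [0.029, -0.0145, 0.001], [0.029, -0.0145, 0.001], [0.029, -0.0145, 0.001], [0.029, -0.0145, 0.001], [0.029, -0.0145, 0.001], [0.029, -0.0145, 0.001], [0.029, -0.0145, 0.001], [0.029, -0.0145, 0.001], [0.029, -0.0145, 0.001], [0.029, -0.0145, 0.001], [0.029, -0.0145, 0.001], [0.029, -0.0145, 0.001], [0.029, -0.0145, 0.001], [0.029, -0.0145, 0.001], [0.029, -0.0145, 0.001]], twist=[[0, 0, 0], [0, 0, 0], [0, 0, 0], [0, 0, 0], [0, 0, 0], [0, 0, 0], [0, 0, 0], [0, 0, 0], [0, 0, 0], [0, 0, 0], [0, 0, 0], [0, 0, 0], [0, 0, 0], [0, 0, 0], [0, 0, 0], [0, 0, 0], [0, 0, 0], [0, 0, 0], [0, 0, 0], [0, 0, 0]], force=20)

```text
clock: 2.5
position: [0.6533, -0.1504, 0.2113]
tool_rot: [3.142, -0.0, 0.296]
force: [-0.2, -0.3, 0.4]
grip_width: 0.0748
finger_force: 0.0
```

Emit:
apply_moves(claw=[0.075, 0.075, 0.075, 0.075], xyz=[[0, 0, 0.02], [0, 0, 0.02], [0, 0, 0.02], [0, 0, 0]], twist=[[0, 0, 0.0748], [0, 0, 0.0748], [0, 0, 0.0748], [0, 0, 0]])

```text
clock: 2.9
position: [0.6511, -0.151, 0.1488]
tool_rot: [-3.141, 0.004, 0.07]
force: [-0.2, 0.8, -0.7]
grip_width: 0.075
finger_force: 0.0
```

```bash
cat >> h.py <<'E'
from scipy.spatial.transform import Rotation as Ro
def goto(s,p,pitch=0,yaw=.0714):
    "shift in tool axes, twist to reach TCP p, tool down tilted by pitch (+: fingers point away from robot)"
    R=Ro.from_euler('xyz',s["tool_rot"]);G=Ro.from_euler('xyz',[np.pi,-pitch,yaw])
    return np.round(R.inv().apply(np.array(p)-s["position"]),4),np.round((R.inv()*G).as_rotvec(),4)
E
python3 - <<'E'
from workcell import bot
from h import *
import cv2
f=bot.grab_frame("wrist"); cv2.imwrite("pics/w1.png",f["img"][:,:,::-1])
w=.0225;c,s_=np.cos(.0714),np.sin(.0714);R=np.array([[c,-s_,0],[s_,c,0],[0,0,1]])
print(proj(f,np.array([(.12,w,.01),(.12,-w,.01),(.02,w,.09),(.02,-w,.09)])@R.T+[.55,-.158,0]).round())
s=bot.observe();print(s["clock"],s["position"],s["tool_rot"],s["qpos"].round(2),s["force"],goto(s,[.658,-.1503,.05]))
E
```

```text
[[293. 204.]
 [350. 203.]
 [287. 378.]
 [357. 378.]]
2.95 [ 0.65195665 -0.15117596  0.15056929] [-3.14124461e+00  1.94302529e-03  7.30865873e-02] [ 0.19  0.68 -0.08  1.54  0.07  0.93 -1.41] [-0.38401135 -0.08136025  1.12825379] (array([ 0.0063, -0.0004,  0.1006]), array([-0.0003,  0.0019,  0.0017]))
```

View pics/w1.png

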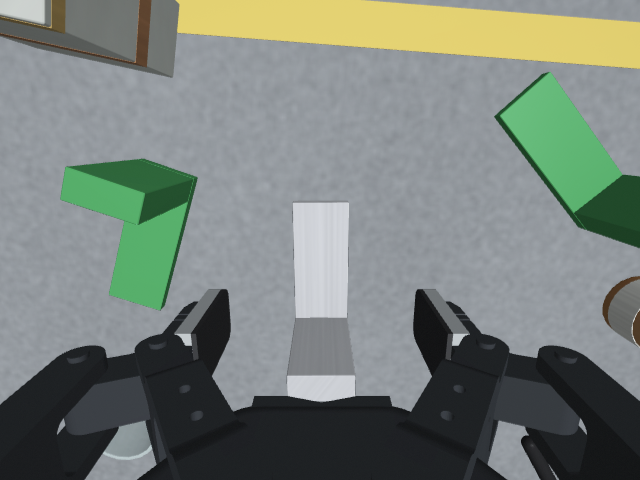

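Wrist view matches the projected pose to ~2 px (free end at (293–349,202), foot top at (287–355,376)). Going down now.

Emit:
apply_moves(claw=[0.07, 0.065, 0.065, 0.065, 0.065], xyz=[[0.006, 0, 0.03], [0, 0, 0.04], [0, 0, 0.04], [0, 0, 0.02], [0, 0, 0]], twist=[[0, 0, 0], [0, 0, 0], [0, 0, 0], [0, 0, 0], [0, 0, 0]], force=20)

```text
clock: 3.45
position: [0.6574, -0.1508, 0.0196]
tool_rot: [-3.141, 0.003, 0.074]
force: [-0.1, -0.5, 0.8]
grip_width: 0.0649
finger_force: 0.0
```

```bash
python3 - <<'E'
from workcell import bot
from h import *
s=bot.observe();print(s["clock"],s["position"],s["tool_rot"],s["force"],goto(s,[.658,-.1503,.000]))
E
```

```text
3.45 [ 0.65744363 -0.1507559   0.01963066] [-3.14061681e+00  2.95007986e-03  7.35054811e-02] [-0.06554432 -0.4764      0.83180315] (array([ 0.0006, -0.0004,  0.0196]), array([-0.001 ,  0.003 ,  0.0021]))
```

Emit:
apply_moves(claw=[0.065, 0.065, 0.065, 0.055, 0.048, 0.042, 0.04, 0.04, 0.04], xyz=[[0, 0, 0.007], [0, 0, 0.007], [0, 0, 0.005], [0, 0, 0], [0, 0, 0], [0, 0, 0], [0, 0, 0], [0, 0, 0], [0, 0, 0]], twist=[[0, 0, 0], [0, 0, 0], [0, 0, 0], [0, 0, 0], [0, 0, 0], [0, 0, 0], [0, 0, 0], [0, 0, 0], [0, 0, 0]], force=20)

```text
clock: 4.35
position: [0.6587, -0.1509, 0.0029]
tool_rot: [3.142, -0.001, 0.071]
force: [-1.9, 1.0, 6.3]
grip_width: 0.0443
finger_force: 20.7
```

```bash
python3 - <<'E'
from workcell import bot
from h import *
import cv2
f=bot.grab_frame("wrist"); cv2.imwrite("pics/w2.png",f["img"][:,:,::-1])
s=bot.observe();print(s["clock"],s["position"],s["tool_rot"],s["force"],s["grip_width"],s["finger_force"])
E
```

```text
4.4 [ 0.65868664 -0.15092483  0.00290098] [ 3.14157159e+00 -5.37609984e-04  7.13175523e-02] [-2.18107494  0.74520663  5.95521718] 0.044305831548290965 20.67850023508072
```

View pics/w2.png

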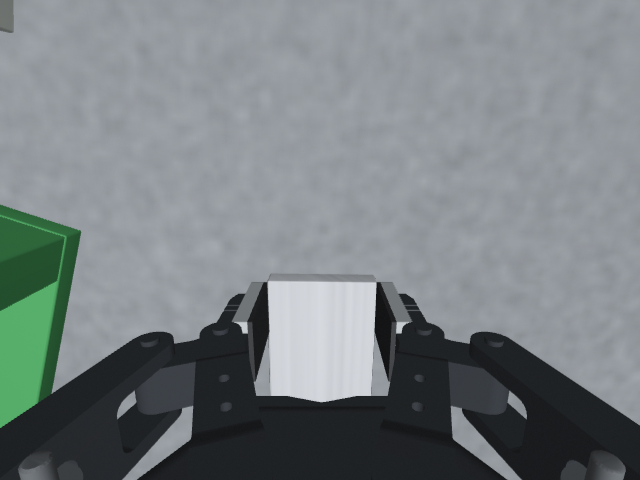

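```bash
python3 - <<'E'
import numpy as np
n=40; th=np.radians(np.linspace(0,90,n+1)); ph=th/2
A=np.c_[.1085*np.cos(th)-.0055*np.sin(th), .1085*np.sin(th)+.0055*np.cos(th)]
P=A+.003*np.c_[np.sin(ph),-np.cos(ph)]
o=[];p=P[0].copy()
for i in range(n):
    X=np.array([np.cos(ph[i]),np.sin(ph[i])]);Z=np.array([np.sin(ph[i]),-np.cos(ph[i])])
    d=P[i+1]-p; v=np.round([d@X,d@Z],4); p=p+v[0]*X+v[1]*Z
    o.append([float(v[0]),0,float(v[1])])
print(o[:20]);print(o[20:]);print(ph[1],P[20],P[-1])
E
```

```text
[[-0.0002, 0, -0.0043], [-0.0004, 0, -0.0042], [-0.0004, 0, -0.0042], [-0.0005, 0, -0.0043], [-0.0005, 0, -0.0042], [-0.0007, 0, -0.0042], [-0.0007, 0, -0.0042], [-0.0009, 0, -0.0042], [-0.0009, 0, -0.0041], [-0.0009, 0, -0.0042], [-0.0011, 0, -0.0041], [-0.0012, 0, -0.0041], [-0.0012, 0, -0.004], [-0.0013, 0, -0.0041], [-0.0014, 0, -0.004], [-0.0014, 0, -0.004], [-0.0016, 0, -0.0039], [-0.0016, 0, -0.004], [-0.0017, 0, -0.0038], [-0.0018, 0, -0.0039]]
[[-0.0018, 0, -0.0038], [-0.0019, 0, -0.0038], [-0.002, 0, -0.0037], [-0.0021, 0, -0.0037], [-0.0021, 0, -0.0037], [-0.0022, 0, -0.0036], [-0.0023, 0, -0.0036], [-0.0024, 0, -0.0035], [-0.0024, 0, -0.0035], [-0.0025, 0, -0.0034], [-0.0025, 0, -0.0034], [-0.0027, 0, -0.0033], [-0.0026, 0, -0.0032], [-0.0028, 0, -0.0033], [-0.0028, 0, -0.0031], [-0.0029, 0, -0.0031], [-0.0029, 0, -0.0031], [-0.003, 0, -0.0029], [-0.003, 0, -0.003], [-0.0032, 0, -0.0028]]
0.019634954084936207 [0.07398005 0.07783853] [-0.00337868  0.10637868]
```

Emit:
apply_moves(claw=[0.04, 0.04, 0.04, 0.04, 0.04, 0.04, 0.04, 0.04, 0.04, 0.04, 0.04, 0.04, 0.04, 0.04], xyz=[[-0.0002, 0, -0.0043], [-0.0004, 0, -0.0042], [-0.0004, 0, -0.0042], [-0.0005, 0, -0.0043], [-0.0005, 0, -0.0042], [-0.0007, 0, -0.0042], [-0.0007, 0, -0.0042], [-0.0009, 0, -0.0042], [-0.0009, 0, -0.0041], [-0.0009, 0, -0.0042], [-0.0011, 0, -0.0041], [-0.0012, 0, -0.0041], [-0.0012, 0, -0.004], [-0.0013, 0, -0.0041]], twist=[[0, 0.0196, 0], [0, 0.0196, 0], [0, 0.0196, 0], [0, 0.0196, 0], [0, 0.0196, 0], [0, 0.0196, 0], [0, 0.0196, 0], [0, 0.0196, 0], [0, 0.0196, 0], [0, 0.0196, 0], [0, 0.0196, 0], [0, 0.0196, 0], [0, 0.0196, 0], [0, 0.0196, 0]])

```text
clock: 5.8
position: [0.6402, -0.1523, 0.0586]
tool_rot: [3.142, -0.276, 0.071]
force: [-0.9, -0.5, -1.7]
grip_width: 0.0442
finger_force: 20.7
```

```bash
python3 - <<'E'
from workcell import bot
from h import *
import cv2
f=bot.grab_frame("scene"); cv2.imwrite("pics/s3.png",cv2.resize(f["img"][180:330,210:410,::-1],(800,600),interpolation=cv2.INTER_CUBIC))
s=bot.observe();print(s["clock"],s["position"],s["tool_rot"],s["force"],s["grip_width"],s["finger_force"])
w=.0225;t=np.radians(31.5)
Rs=Ro.from_euler('xyz',[0,-t,.0714])
print(((proj(f,Rs.apply(np.array([(0,w,.09),(0,-w,.09),(.02,w,.01),(.02,-w,.01)]))+[.55,-.158,0])-[210,180])*4).round())
E
```

```text
5.85 [ 0.63974425 -0.15259026  0.05898693] [ 3.1413853  -0.27700548  0.07097709] [-0.17614221 -0.42436083 -1.60563408] 0.044167091479273855 20.739110112190247
[[381. 131.]
 [284. 127.]
 [372. 310.]
 [275. 305.]]
```

View pics/s3.png

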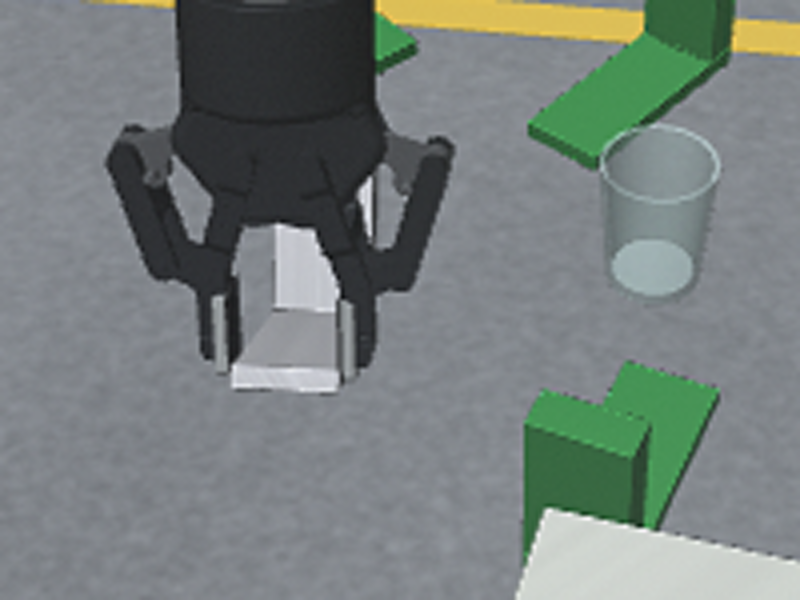

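The stand is tipping about its corner: the inner edge sits at about (275–345,310) in the crop, predicted 305–310. Continuing.

Emit:
apply_moves(claw=[0.04, 0.04, 0.04, 0.04, 0.04, 0.04, 0.04, 0.04, 0.04, 0.04, 0.04, 0.04, 0.04, 0.04], xyz=[[-0.0014, 0, -0.004], [-0.0014, 0, -0.004], [-0.0016, 0, -0.0039], [-0.0016, 0, -0.004], [-0.0017, 0, -0.0038], [-0.0018, 0, -0.0039], [-0.0018, 0, -0.0038], [-0.0019, 0, -0.0038], [-0.002, 0, -0.0037], [-0.0021, 0, -0.0037], [-0.0021, 0, -0.0037], [-0.0022, 0, -0.0036], [-0.0023, 0, -0.0036], [-0.0024, 0, -0.0035]], twist=[[0, 0.0196, 0], [0, 0.0196, 0], [0, 0.0196, 0], [0, 0.0196, 0], [0, 0.0196, 0], [0, 0.0196, 0], [0, 0.0196, 0], [0, 0.0196, 0], [0, 0.0196, 0], [0, 0.0196, 0], [0, 0.0196, 0], [0, 0.0196, 0], [0, 0.0196, 0], [0, 0.0196, 0]])

```text
clock: 7.25
position: [0.603, -0.1624, 0.1052]
tool_rot: [-3.129, -0.505, 0.074]
force: [-0.4, -0.6, -3.6]
grip_width: 0.0443
finger_force: 20.8
```

```bash
python3 - <<'E'
from workcell import bot
from h import *
import cv2
f=bot.grab_frame("scene"); cv2.imwrite("pics/s4.png",cv2.resize(f["img"][180:330,210:410,::-1],(800,600),interpolation=cv2.INTER_CUBIC))
s=bot.observe();print(s["clock"],s["position"],s["tool_rot"],s["force"],s["grip_width"],s["finger_force"],s["qpos"].round(2))
w=.0225;t=np.radians(63)
Rs=Ro.from_euler('xyz',[0,-t,.0714])
print(((proj(f,Rs.apply(np.array([(0,w,0),(0,-w,0),(.12,w,.0),(.12,-w,.0)]))+[.55,-.158,0])-[210,180])*4).round())
th=t;ph=t/2
print(.1085*np.cos(th)-.0055*np.sin(th)+.003*np.sin(ph), .1085*np.sin(th)+.0055*np.cos(th)-.003*np.cos(ph), (np.array(s["position"])-[.55,-.158,0])@[np.cos(.0714),np.sin(.0714),0])
E
```

```text
7.3 [ 0.60268981 -0.163282    0.1056651 ] [-3.129379   -0.50606631  0.07322958] [ 0.27109105 -2.94551714 -2.91804891] 0.0439022008268208 20.809046030044556 [ 0.72  0.63 -0.61  2.08  1.36  0.16 -2.52]
[[377. 321.]
 [282. 316.]
 [349. 230.]
 [241. 226.]]
0.04592492903285265 0.09661323512994315 0.05217874669501485
```

View pics/s4.png

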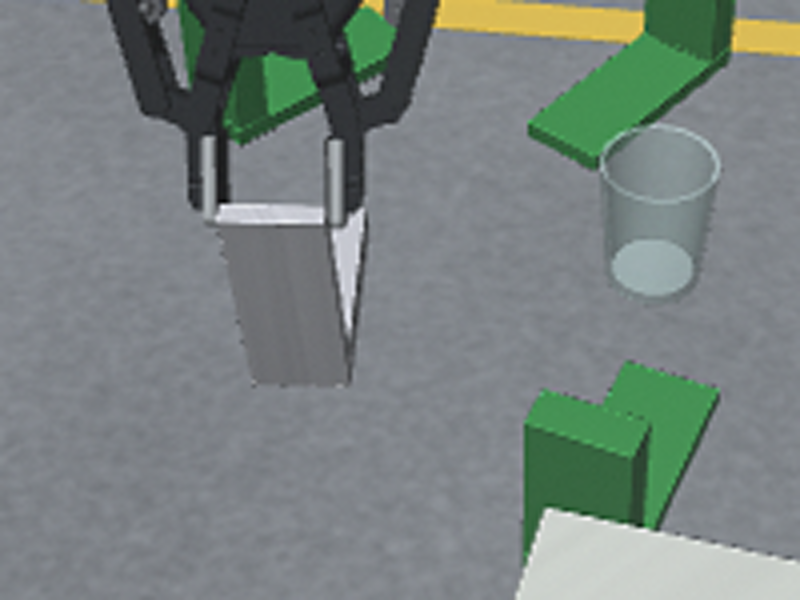

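The stand has turned almost upright, but its corner shows at (255–350,383) in the crop, against 318 predicted. Joint 6 hit its limit, so the tool rode high. I'll fit the stand's pose.

```bash
python3 - <<'E'
from workcell import bot
from h import *
import cv2
f=bot.grab_frame("scene");T=bot.grab_frame("top")
w=.0225
L=[((0,-w,0),(255,383)),((0,w,0),(350,383)),((.12,-w,0),(220,222)),((.12,w,0),(330,222)),((.12,w,.01),(329,208))]
M=np.array([a for a,_ in L]);B=np.array([b for _,b in L])/4+[210,180]
def res(q): # x,y,z,theta,yaw
    return (proj(f,Ro.from_euler('xyz',[0,-q[3],q[4]]).apply(M)+q[:3])-B).ravel()
def r2(q):
    A=Ro.from_euler('xyz',[0,-q[3],q[4]]).apply([.1085,0,.0055])+q[:3]
    tcp=np.array(bot_p)-Zt*.003
    return np.r_[res(q),(A-tcp)/.002]
s=bot.observe();bot_p=s["position"];Zt=Ro.from_euler('xyz',s["tool_rot"]).apply([0,0,1])
for fn in (res,r2):
    r=least_squares(fn,[.57,-.158,0,1.3,.07]);print(r.x.round(4),np.degrees(r.x[3]).round(1),r.fun.round(1))
t=T["img"][150:270,300:420,::-1]; a=cv2.resize(t,(600,600),interpolation=cv2.INTER_CUBIC); cv2.imwrite("pics/t5.png",a)
print(s["force"],s["position"])
E
```

```text
[ 0.5798 -0.166  -0.0139  1.4011  0.1066] 80.3 [-0.4 -0.3 -0.1  0.3  0.3  0.1 -0.3  0.6  0.5 -0.6]
[ 0.59   -0.1629 -0.0025  1.3926  0.0981] 79.8 [-0.6 -0.4  0.1  0.3 -0.2 -0.4 -0.3  0.3  0.5 -1.1  1.   0.7 -1.3]
[-0.53755644 -0.03141638 -4.3733264 ] [ 0.60329382 -0.16284353  0.10519408]
```

View pics/t5.png

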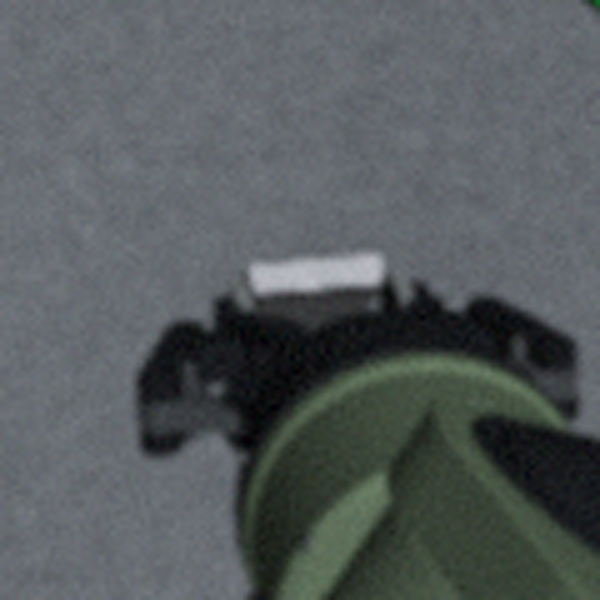

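Stand at about 80°, corner on the bench but slid about 35 mm outward. I'll load the corner a little and release so it settles on its foot, then measure.

Emit:
apply_moves(claw=[0.04, 0.04, 0.046, 0.048, 0.05, 0.055, 0.06, 0.065, 0.065, 0.065], xyz=[[-0.0008, 0, 0.0013], [-0.0008, 0, 0.0013], [0, 0, 0], [0, 0, 0], [0, 0, 0], [0, 0, 0], [0, 0, 0], [0, 0, 0], [0, 0, 0], [0, 0, 0]], twist=[[0, 0, 0], [0, 0, 0], [0, 0, 0], [0, 0, 0], [0, 0, 0], [0, 0, 0], [0, 0, 0], [0, 0, 0], [0, 0, 0], [0, 0, 0]])

```text
clock: 8.4
position: [0.6039, -0.1629, 0.1029]
tool_rot: [-3.129, -0.503, 0.074]
force: [-0.2, 0.1, 1.1]
grip_width: 0.065
finger_force: 0.0
```

```bash
python3 - <<'E'
from workcell import bot
from h import *
import cv2
f=bot.grab_frame("scene");cv2.imwrite("pics/s6.png",cv2.resize(f["img"][180:330,210:410,::-1],(800,600),interpolation=cv2.INTER_CUBIC))
s=bot.observe();print(s["clock"],s["position"],s["tool_rot"],s["force"],s["grip_width"],s["qpos"].round(2))
E
```

```text
8.45 [ 0.6039119  -0.16290926  0.10284904] [-3.12861636 -0.50333863  0.07396971] [-0.12311678  0.3349606   0.02432306] 0.06495607166426377 [ 0.71  0.64 -0.6   2.08  1.36  0.16 -2.52]
```

View pics/s6.png

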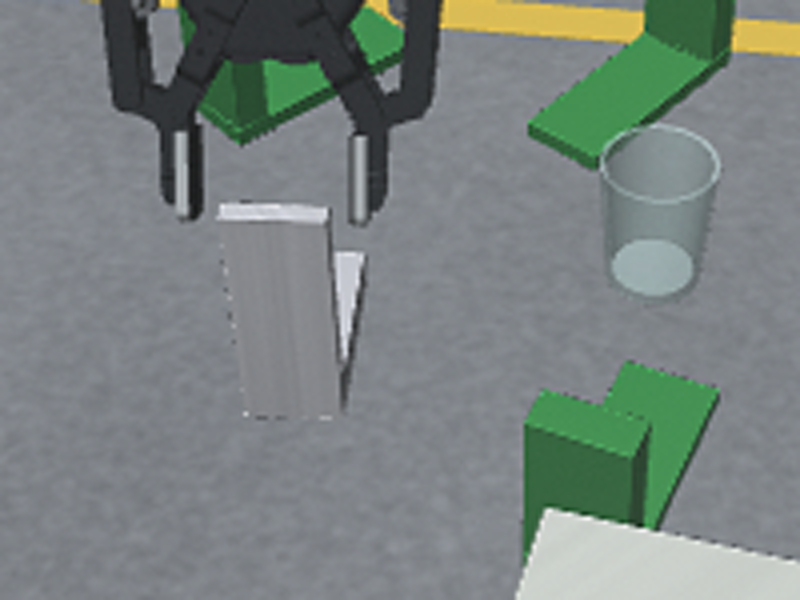

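It stands upright on its foot: corner edge (245–340,415), top (220–330,205–222). Fitting its place.

```bash
python3 - <<'E'
from workcell import bot
from h import *
f=bot.grab_frame("scene")
w=.0225
L=[((0,-w,0),(245,415)),((0,w,0),(341,417)),((.12,-w,0),(222,218)),((.12,w,0),(330,222)),((.12,w,.01),(329,207)),((.12,-w,.01),(220,204)),((.02,w,.09),(365,254))]
M=np.array([a for a,_ in L]);B=np.array([b for _,b in L])/4+[210,180]
R0=Ro.from_euler('y',-np.pi/2)
r=least_squares(lambda q:(proj(f,Ro.from_euler('z',q[2]).apply(R0.apply(M))+[q[0],q[1],0])-B).ravel(),[.59,-.16,.07]);q=r.x
print(q.round(4),r.fun.round(1))
d=np.array([np.cos(q[2]),np.sin(q[2])]);s=bot.observe()
tgt=np.r_[q[:2]-.008*d,.16];print("over",tgt,goto(s,tgt,0,q[2]))
E
```

```text
[ 0.6147 -0.1602  0.0813] [ 0.   0.6  1.   1.1 -1.1 -0.1 -0.6 -0.1  0.4 -0.5  0.4 -0.7 -0.1 -0.6]
over [ 0.60677577 -0.16088076  0.16      ] (array([ 0.0302, -0.0024, -0.0486]), array([-0.0109, -0.5034, -0.0039]))
```

Emit:
apply_moves(claw=[0.07, 0.07, 0.07, 0.07, 0.07, 0.07, 0.07, 0.07, 0.07, 0.07, 0.07], xyz=[[0.01, 0, -0.017], [0.01, 0, -0.017], [0.01, 0, -0.017], [0, 0, 0], [0, 0, 0], [0, 0, 0], [0, 0, 0], [0, 0, 0], [0, 0, 0], [0, 0, 0], [0, 0, 0]], twist=[[0, 0, 0], [0, 0, 0], [0, 0, 0], [0, -0.085, 0], [0, -0.085, 0], [0, -0.085, 0], [0, -0.085, 0], [0, -0.085, 0], [0, -0.078, 0], [-0.01, 0, 0], [0, 0, 0]])

```text
clock: 9.6
position: [0.6057, -0.1627, 0.1617]
tool_rot: [-3.14, -0.002, 0.081]
force: [-0.6, 0.4, -0.1]
grip_width: 0.0701
finger_force: 0.0
```

```bash
python3 - <<'E'
from workcell import bot
from h import *
s=bot.observe();print(s["clock"],s["position"],s["tool_rot"],s["qpos"].round(2),goto(s,[.6068,-.1609,.07],0,.0813))
E
```

```text
9.6 [ 0.60571804 -0.16272355  0.16166468] [-3.14045715e+00 -1.97720276e-03  8.12362522e-02] [ 0.76  0.78 -0.95  1.63  0.69  1.11 -1.87] (array([ 0.001 , -0.0016,  0.0917]), array([-0.0011, -0.002 , -0.0001]))
```

Emit:
apply_moves(claw=[0.07, 0.07, 0.07, 0.07, 0.07, 0.06, 0.05, 0.042, 0.04, 0.04, 0.04], xyz=[[0.001, -0.001, 0.02], [0, 0, 0.02], [0, 0, 0.02], [0, 0, 0.02], [0, 0, 0.02], [0, 0, 0], [0, 0, 0], [0, 0, 0], [0, 0, 0], [0, 0, 0], [0, 0, 0]], twist=[[0, 0, 0], [0, 0, 0], [0, 0, 0], [0, 0, 0], [0, 0, 0], [0, 0, 0], [0, 0, 0], [0, 0, 0], [0, 0, 0], [0, 0, 0], [0, 0, 0]], force=25)

```text
clock: 10.7
position: [0.6069, -0.1623, 0.0625]
tool_rot: [-3.141, -0.001, 0.08]
force: [0.6, -0.0, 0.4]
grip_width: 0.0446
finger_force: 27.3
```

Emit:
apply_moves(claw=[0.04, 0.04, 0.04, 0.04, 0.04, 0.04], xyz=[[-0.003, 0, 0], [-0.003, -0.0004, 0], [-0.004, -0.0004, 0], [-0.004, -0.0004, 0], [-0.004, -0.0004, 0], [-0.004, -0.0004, 0]], twist=[[0, 0, 0], [0, 0, 0], [0, 0, 0], [0, 0, 0], [0, 0, 0], [0, 0, 0]])

```text
clock: 11.3
position: [0.5847, -0.1619, 0.0624]
tool_rot: [-3.14, -0.002, 0.08]
force: [5.4, -0.6, 5.1]
grip_width: 0.0448
finger_force: 27.7
```

Emit:
apply_moves(claw=[0.04, 0.04, 0.04, 0.04, 0.04, 0.04, 0.04, 0.04, 0.04, 0.04, 0.04, 0.04], xyz=[[-0.004, -0.0004, 0], [-0.004, -0.0004, 0], [-0.004, -0.0004, 0], [-0.004, -0.0004, 0], [-0.004, -0.0004, 0], [-0.004, -0.0004, 0], [-0.004, -0.0004, 0], [-0.004, -0.0004, 0], [-0.004, -0.0004, 0], [-0.003, 0, 0], [0, 0, 0], [0, 0, 0]], twist=[[0, 0, 0], [0, 0, 0], [0, 0, 0], [0, 0, 0], [0, 0, 0], [0, 0, 0], [0, 0, 0], [0, 0, 0], [0, 0, 0], [0, 0, 0], [0, 0, 0], [0, 0, 0]])

```text
clock: 12.5
position: [0.5452, -0.1615, 0.0624]
tool_rot: [-3.14, -0.001, 0.08]
force: [1.4, 2.0, 8.1]
grip_width: 0.0448
finger_force: 28.1
```

Emit:
apply_moves(claw=[0.045, 0.048, 0.052, 0.06, 0.07, 0.07, 0.07, 0.07, 0.07, 0.07, 0.07, 0.07, 0.07], xyz=[[0, 0, 0], [0, 0, 0], [0, 0, 0], [0, 0, 0], [0, 0, 0], [0, 0, 0], [0, 0, -0.02], [0, 0, -0.03], [0, 0, -0.03], [0, 0, -0.03], [0, 0, -0.03], [0, 0, -0.03], [0, 0, 0]], twist=[[0, 0, 0], [0, 0, 0], [0, 0, 0], [0, 0, 0], [0, 0, 0], [0, 0, 0], [0, 0, 0], [0, 0, 0], [0, 0, 0], [0, 0, 0], [0, 0, 0], [0, 0, 0], [0, 0, 0]])

```text
clock: 13.8
position: [0.5467, -0.1616, 0.2354]
tool_rot: [3.141, -0.005, 0.08]
force: [0.2, 0.1, -1.4]
grip_width: 0.0697
finger_force: 0.0
```

```bash
python3 - <<'E'
from workcell import bot
from h import *
import cv2
f=bot.grab_frame("scene");cv2.imwrite("pics/s8.png",f["img"][:,:,::-1])
s=bot.observe();print(s["clock"],s["position"],s["force"])
w=.0225;R=Ro.from_euler('z',.0814)*Ro.from_euler('y',-np.pi/2)
print(proj(f,R.apply(np.array([(0,-w,0),(0,w,0),(.12,-w,0),(.12,w,0)]))+[.553,-.158,0]).round())
E
```

```text
13.85 [ 0.54587239 -0.16188861  0.23339044] [-0.29486166  0.62405323 -1.1732695 ]
[[280. 260.]
 [304. 261.]
 [274. 211.]
 [301. 212.]]
```

View pics/s8.png

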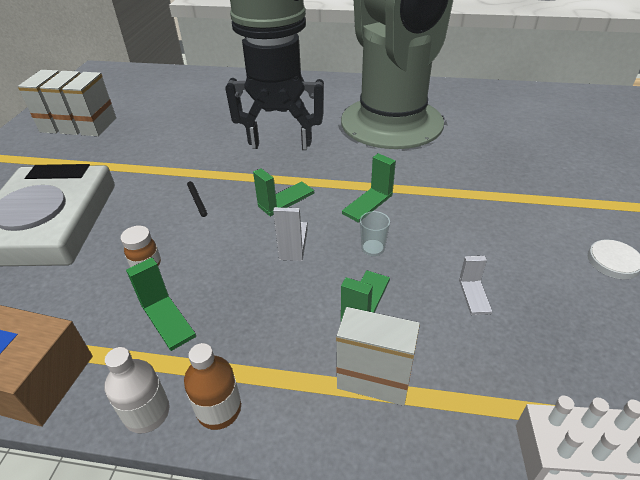

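The stand is upright, with its corner at about (279–303,260), within a pixel or so of its original place. The small stand, carton and green ones are unmoved and the gripper is clear.

```bash
python3 -c "
from workcell import bot
print(bot.job_done())"
```

```text
the job is handed in; nothing more can be done
None
```

The larger stand is upright on its foot with its corner about where it was, but the corner slid about 65 mm outward during the tip when joint 6 hit its limit (it may have lifted a few mm), so I gripped the upright stand and dragged it back; the small stand, carton and green look-alikes look unmoved, and the job is handed in at about 14 s.

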